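Turn the glass-ball dish to the inspection lamp

TASK

Set the inspection lamp to half brightness by moving its dimmer lever to the green mark, where the lever stands straight up. Then, to inspect the other side of the spare glass ball, lift its dish by the arched handle about 10 cm straight up from its stand and turn it a quarter turn clockwise seen from above, so that the blue rim mark faces the lamp, all the while keeping the dish level and the ball in its middle, untouched. Finish while still holding the dish there, level and at rest, with the lever left at half, and do not disturb the parcel, the tape roll or the cup.

Things in the scene. Friction and masses are not known exactly. Their poses are not given: they have to be found in the camera images.
- dimmer (a joint): angle of the dimmer lever (rad): 0 = leaning fully towards the dimmer's front (its -x, lowest light), 0.7 = straight up at the green mark (half), 1.4 = leaning fully back to its +x (full light). Starts between 0 and 0.3. Stiff by friction, no spring (about 1 N at the knob): it stays where it is left.
- lever_knob (a point): centre of the lever's red knob, a cylinder 22 mm in diameter and 26 mm long lying along the hinge axis (its flat ends face the dimmer's +y and -y, good to pinch from above), 95 mm from the hinge axis. Nothing stands within 40 mm of its ends at knob height; the rod below it is 10 mm thick.
- dimmer_hinge (a point): point on the lever's hinge axis, 30 mm above the table, in the middle of the dimmer. Axes are those of the fixed dimmer: y along the hinge axis, x the way the lever goes as its angle grows, z up. Dimmer: black base 130 x 70 x 22 mm with a grey quadrant 46 mm wide whose top is 70 mm above the table; marks across the quadrant: dark (low, front), green (half, top), white (full, back).
- stand_top (a point): centre of the top of the fixed round stand, 35 mm above the table, 90 mm in diameter, that the dish rests on. Axes of the stand: z up, y horizontally towards the lamp, which stands on the same foot.
- lamp_face (a point): centre of the light face of the inspection lamp, 132 mm from the stand's axis in the stand's +y and 150 mm above the table; a round upright head 66 mm in diameter that looks to the stand (-y). It is fixed.
- dish: brass dish 142 mm in diameter with a shallow conical floor (10 degree slope), rim 32 mm high, resting loose on the stand; origin at the centre of its underside, z up, x towards the blue rim mark. About 0.28 kg. At the start the mark points to the stand's -x (roughly to the robot), within about 0.2 rad. A thin arch of brass rod spans the dish along its y, with a dark wooden grip at the top.
- dish_grip (a point): centre of the wooden grip at the top of the dish's arch, 92 mm above the dish's underside, straight above its centre and the ball: a bar 14 mm wide (dish x), 66 mm long (dish y), 24 mm high. Pinch it from above across its width; the gap from its underside to the ball's top is 40 mm. Axes as the dish.
- dish_mark (a point): blue mark on the rim of the dish (12 x 20 mm), 69 mm from its centre along the dish's +x, 33 mm above its underside.
- dish_mid (a point): where the ball's centre belongs in the dish: 24 mm above the dish's underside on its axis.
- ball_center (a point): centre of the loose white glass ball, 32 mm in diameter, about 42 g, resting in the lowest middle point of the dish. It rolls off the middle if the dish tilts by more than about 0.15 rad or is jerked.
- parcel: small cardboard parcel 90 x 130 x 55 mm, origin under its centre; leave alone.
- tape: roll of clear tape lying flat, 84 mm outside diameter, 25 mm high, origin under its centre; leave alone.
- pencup: blue ceramic cup, 76 mm in diameter, 95 mm high, origin under its centre; leave alone.
There are look-alikes about, which are no part of the job. There is more than one size of the dish; the one meant has the size given above.

How it is judged:
By the outcome, as a careful person would: the job done as asked, in the order asked, and still so for the second after the job is handed in, while the arm keeps its last pose, push and grip.
It also fails if it takes over 58 s, if anything falls off the work surface, if the arm or the gripper's body presses on something with over 40 N, if the wrist force passes 120 N, or if a joint passes its speed limit or range.

ROBOT

A 6-joint arm with a two-finger parallel gripper is mounted at the origin on the work surface. World frame = base frame: x ahead of the robot, y to its left, z up, the work surface at z = 0. Lengths are in mm, angles in rad, forces in N, time in s.
With the tool pointing down it reaches from about 350 to 875 mm from the base axis. Payload 4.2 kg.
Tool frame: the origin (TCP) lies on the centre line of the jaws, within the pads' length; the fingertips stand 17 mm ahead of it and the grasp point (between the pads) lies 2 mm behind it (arm.finger_overhang is the x of the fingertips in the tool frame, in mm); x points along the fingers, y is the direction in which the jaws open and shut, and the axes are right-handed (so a half turn about x gives the same grasp; the last joint's range is limited). The gripper opens to 87 mm and grips with 3 to 60 N. Pads are 19 mm wide; open, the fingers measure 117 mm over their backs; the gripper's body (75 mm by 190 mm) begins 51 mm behind the grasp point.
Start: joints at [1.457, 0.385, 0.008, 0, -1.194, -0.259], TCP at [227.607, 582.06, 239.55] pointing down, gripper open.
Joint ranges: [-3.14, 3.14], [-1.21, 2.06], [-1.07, 1.41], [-3.16, 2.05], [-2.99, -0.16], [-3.1, 3.1]. Speed limits (rad/s): [2.79, 2.79, 3.14, 3.14, 3.14, 3.14].

INTERFACE

Orientations are given as [roll, pitch, yaw] about the fixed x, y, z axes, in that order (R = Rz(yaw) Ry(pitch) Rx(roll)).
In Python, from rig import arm gives the robot as it stands.
- The arm moves only by the tool move_arm, never from a script. Its argument "plan" is text: rows parted by semicolons, each of 7 numbers parted by spaces: the shift along the world's x, y, z in mm, then the turn, a rotation vector about the world's x, y, z in degrees, then the finger opening in mm, from 0 to 87. In form: dx dy dz rx ry rz claw; .... A call has 1 to 20 rows; each row shifts and turns the commanded pose from where the row before left it; what a row does not reach is not made up. A row lasts 1/12 s, in which the tool goes at most 41.7 mm and 7.16 degrees, less where a joint would pass 70% of its speed; a pose out of reach is approached as far as the arm can. A call is refused whole if a number of a shift passes 41.7 or a number of a turn 7.16, either way. A call with a gripper value outside its range is refused whole. The fingers move at their own pace and stop on an object; the grip force is fixed at half the most. Time passes only in rows, so rows that do not move let the fingers close. It gives the time, the measured TCP pose, the force and the opening at its end, in the units of the state.
- arm.read_state(): the state, without advancing time (a new reading comes with each control period).
- arm.capture(name): name is "side" or "top"; returns a dict with "color" (384x512x3 uint8, blue, green, red), "camera_matrix" (3x3 intrinsics, pixels), "k1" (the pictures are not rectified: a ray, as slopes to the right and down, at radius r is drawn at 1 + k1 r^2 times it, then the intrinsics apply), "cam_to_world" (4x4, takes a point from camera to world coordinates). Camera axes: x right, y down, z forward; pixel columns grow to the right and rows downward; lengths in mm; the calibration is good to about 2 mm. A picture is of the moment at which its call begins. There is no depth.
- arm.job_done(): hands the job in, once; it reports no verdict.
The state is a dict: "t": time; "joint_positions": joint angles; "joint_velocities": joint speeds; "effort": joint torques, N m; "position": TCP position; "tcp_rot": TCP orientation; "wrist_force": force on the tool from outside, world axes, zero at the start; "moment": the same for the moment, N m; "opening": finger opening in mm.
Only numpy, scipy, OpenCV 4.12 (cv2) and the standard library are available. Lean on these libraries where they do the work, as an engineer would, in place of code of your own. Each camera call takes 0.05 s, during which the arm holds its last target. There are 200 camera calls.

## Working session

There is one attempt and no reset: what is moved stays moved. The work goes in short steps, Python scripts to look and compute and a tool call to move; the robot and the scene stay as the last step left them, time stands still between calls to the robot, and variables do not carry over. Pictures are saved under pics/ and viewed, about 8 in all and at most 12, crops included, and the job is handed in when it is done.

Besides the shell and the picture viewer there is one more tool, called after "Emit:" as a command line: name --argument value ..., lists and objects as JSON in quotes. move_arm: Moves the arm, as the interface text tells. Its arguments: {"type":"object","properties":{"plan":{"type":"string"}},"required":["plan"]}

```bash
mkdir -p pics; ls
cat > h.py <<'E'
import numpy as np, cv2
from rig import arm
def cap(n,name=None):
    c=arm.capture(n)
    if name: cv2.imwrite(f'pics/{name}.png',c['color'])
    return c
def ray(c,u,v):
    K=np.array(c['camera_matrix'],float);T=np.array(c['cam_to_world'],float)
    d=np.array([(u-K[0,2])/K[0,0],(v-K[1,2])/K[1,1]]);p=d.copy()
    for _ in range(20): p=d/(1+c['k1']*(p@p))
    return T[:3,3],T[:3,:3]@np.array([p[0],p[1],1])
def onz(c,u,v,z):
    o,d=ray(c,u,v);return (o+d*(z-o[2])/d[2]).round(1)
def tri(c1,p1,c2,p2):
    o1,d1=ray(c1,*p1);o2,d2=ray(c2,*p2)
    s=np.linalg.lstsq(np.c_[d1,-d2],o2-o1,rcond=None)[0]
    a=o1+s[0]*d1;b=o2+s[1]*d2
    return ((a+b)/2).round(1),round(float(np.linalg.norm(a-b)),1)
def proj(c,P):
    K=np.array(c['camera_matrix'],float);T=np.array(c['cam_to_world'],float)
    q=T[:3,:3].T@(np.array(P,float)-T[:3,3]);s=q[:2]/q[2];s=s*(1+c['k1']*(s@s))
    return (K[:2,:2]@s+K[:2,2]).round(1)
E
python3 - <<'E'
from h import *
for n in('top','side'):
    c=cap(n,n+'0');print(n,np.round(c['cam_to_world'],2).tolist(),np.round(c['camera_matrix'],1).tolist(),c['k1'])
print(arm.read_state())
E
```

```text
pics
top [[0.02, -0.97, 0.22, 359.94], [-1.0, -0.02, 0.0, 9.1], [0.0, -0.22, -0.98, 1112.14], [0.0, 0.0, 0.0, 1.0]] [[403.5, 0.0, 260.6], [0.0, 403.5, 194.2], [0.0, 0.0, 1.0]] 0.022367746912507935
side [[-0.98, -0.14, 0.16, 422.2], [-0.21, 0.56, -0.8, 731.94], [0.02, -0.81, -0.58, 637.9], [0.0, 0.0, 0.0, 1.0]] [[433.1, 0.0, 251.7], [0.0, 433.1, 194.9], [0.0, 0.0, 1.0]] -0.1585142259608275
{'t': 0.1, 'joint_positions': array([ 1.45658871e+00,  3.85494579e-01,  6.71894066e-03, -4.12322593e-04,
       -1.19399529e+00, -2.58595951e-01]), 'joint_velocities': array([ 0.00106719, -0.00255997,  0.00347899, -0.00029933, -0.00109916,
        0.00064011]), 'effort': array([-2.37409467e-04, -3.91691530e+01,  1.87934089e+01,  4.23185661e+00,
        1.34764012e-02, -6.99405905e-05]), 'position': array([227.44813667, 581.58727931, 238.5462695 ]), 'tcp_rot': array([ 1.63776379,  1.56878488, -1.87678452]), 'wrist_force': array([ 0.27234559, -0.57131956, -0.22669977]), 'moment': array([ 0.0355909 , -0.01867162,  0.03199404]), 'opening': 87.34036943198618}
```

View pics/top0.png

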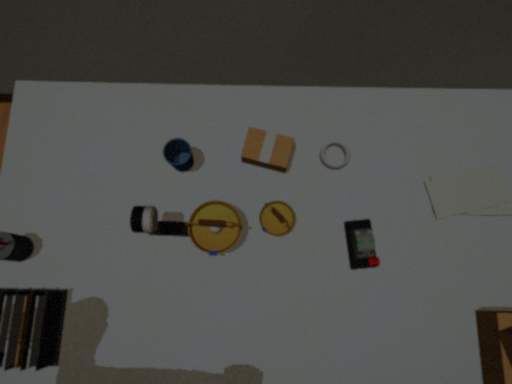

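View pics/side0.png

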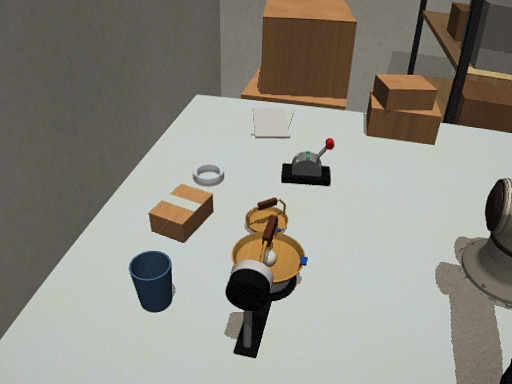

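The top view shows the large dish at (215,228) with its blue mark at (213,253), the lamp at (145,220), the dimmer at (361,245) and the red knob at (374,262). The side view shows the knob at (330,144), the grip at (271,230) and the mark at (304,261). The small dish at (278,218, top) is a look-alike.

```bash
cat > m.py <<'E'
from h import *
def cents(c,kind,roi,amin=6):
    h=cv2.cvtColor(c['color'],cv2.COLOR_BGR2HSV).astype(int);H,S,V=h[...,0],h[...,1],h[...,2]
    m={'red':((H<6)|(H>174))&(S>190)&(V>90),'blue':(H>105)&(H<128)&(S>170)&(V>60),
       'green':(H>40)&(H<85)&(S>60)&(V>50),'wood':((H<12)|(H>170))&(S>90)&(V<110)&(V>15),'black':(V<42),
       'brass':(H>10)&(H<28)&(S>150)&(V>90)}[kind]
    k=np.zeros(m.shape,np.uint8);u0,v0,u1,v1=roi;k[v0:v1,u0:u1]=m[v0:v1,u0:u1]
    n,_,st,ce=cv2.connectedComponentsWithStats(k)
    return k,[(int(st[i,4]),ce[i].round(1).tolist(),st[i,:4].tolist()) for i in range(1,n) if st[i,4]>=amin]
E
python3 - <<'E'
from m import *
t=cap('top');s=cap('side')
R={'red':((340,210,390,275),(315,130,345,160)),'blue':((190,190,245,265),(290,245,320,275)),
'wood':((185,210,240,240),(255,210,290,250)),'green':((340,210,390,275),(285,140,325,185)),'black':((335,205,375,275),(275,155,335,190))}
for k,(a,b) in R.items(): print(k,'\n T',cents(t,k,a)[1],'\n S',cents(s,k,b)[1])
for n,c,r in(('t',t,(185,195,248,258)),('t',t,(335,210,390,275)),('s',s,(220,195,320,310)),('s',s,(275,130,345,195))):
    i=c['color'][r[1]:r[3],r[0]:r[2]];f=400/max(i.shape[:2]);i=cv2.resize(i,(400,int(i.shape[0]*400/i.shape[1])),interpolation=cv2.INTER_CUBIC)
    i=np.clip(i.astype(float)*1.4,0,255).astype(np.uint8)
    cv2.putText(i,f'{r}',(3,12),0,.4,(255,0,255),1)
    i=cv2.copyMakeBorder(i,0,max(0,300-i.shape[0]),0,0,cv2.BORDER_CONSTANT) if i.shape[0]<300 else i
    globals().setdefault('L',[]).append(cv2.resize(i,(400,int(i.shape[0]))))
def pad(i,h):return cv2.copyMakeBorder(i,0,h-i.shape[0],0,0,cv2.BORDER_CONSTANT)
h1=max(L[0].shape[0],L[1].shape[0]);h2=max(L[2].shape[0],L[3].shape[0])
o=np.vstack([np.hstack([pad(L[0],h1),pad(L[1],h1)]),np.hstack([pad(L[2],h2),pad(L[3],h2)])]);o=cv2.resize(o,None,fx=.65,fy=.65)
cv2.imwrite('pics/crop1.png',o);print(o.shape)
E
```

```text
red 
 T [(21, [374.4, 261.3], [371, 260, 8, 4])] 
 S [(41, [328.9, 142.0], [326, 139, 7, 8])]
blue 
 T [(12, [212.5, 252.5], [210, 252, 6, 2])] 
 S [(45, [303.1, 260.5], [300, 257, 7, 8])]
wood 
 T [(82, [211.8, 222.9], [199, 220, 26, 7])] 
 S [(225, [269.7, 228.9], [263, 215, 14, 32])]
green 
 T [(17, [371.3, 240.6], [369, 239, 5, 4]), (17, [359.9, 241.6], [358, 240, 5, 4])] 
 S [(10, [307.5, 152.2], [306, 151, 4, 3]), (12, [307.5, 158.0], [306, 157, 4, 3])]
black 
 T [(732, [355.9, 243.1], [345, 220, 26, 49]), (24, [372.3, 252.7], [370, 250, 5, 7])] 
 S [(586, [305.2, 176.5], [282, 164, 48, 22])]
(606, 520, 3)
```

View pics/crop1.png

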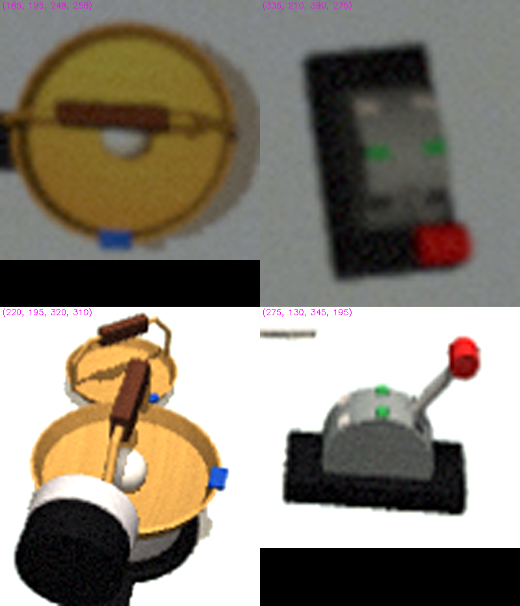

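Run:
```python
from m import *
t=cap('top');s=cap('side')
T=lambda a,b:tri(t,a,s,b)
print('knob',T((374.8,262),(329.7,143.5)))
# green order: top left = +y ; side lower = nearer camera(+y)
g1=onz(t,359.9,241.6,70);g2=onz(t,371.3,240.6,70);s1=onz(s,307.5,158,70);s2=onz(s,307.5,152.2,70)
print('green top',g1,g2,'side',s1,s2,T((359.9,241.6),(307.5,158)),T((371.3,240.6),(307.5,152.2)))
print('mark',T((212.5,252.5),(303.1,260.5)))
wt,_=cents(t,'wood',(185,210,240,240));ws,_=cents(s,'wood',(255,210,290,250))
print('grip',T((211.8,222.9),(269.7,228.9)), onz(t,211.8,222.9,137),onz(s,269.7,228.9,130))
ys,xs=np.nonzero(wt);l=cv2.fitLine(np.c_[xs,ys].astype(np.float32),2,0,.01,.01).ravel()
p=l[2:];a=onz(t,*(p-12*l[:2]),139);b=onz(t,*(p+12*l[:2]),139);print('gripaxis',a,b,np.arctan2(*(a-b)[[1,0]]))
# dish rim top z=67
for n,c,r in(('t',t,(180,195,250,262)),):
    m,_=cents(c,'brass',r);m=cv2.morphologyEx(m,cv2.MORPH_CLOSE,np.ones((7,7)))
    ct=max(cv2.findContours(m,0,1)[0],key=cv2.contourArea);e=cv2.fitEllipse(cv2.convexHull(ct));print(e,onz(c,*e[0],67))
# black base corners
m,_=cents(t,'black',(335,205,375,275))
print('base rect',cv2.minAreaRect(np.argwhere(m)[:,::-1].astype(np.float32)))
for q in((302.5/4.73,0),):pass
# from crop: scale 400/55*.65=4.727
for q in((305-260,57),(423-260,46),(338-260,277)): print('corner',onz(t,335+q[0]/4.727,210+q[1]/4.727,22))
# lamp head position top, foot
print('lamp',T((147,219),(249,287)))
for n,P in(('grip',T((211.8,222.9),(269.7,228.9))[0]),):print(proj(t,P),proj(s,P))
```

```text
knob (array([ 423.2, -274.2,  105.6]), 0.0)
green top [ 476.6 -248.4   70. ] [ 479.7 -277.8   70. ] side [ 474.9 -246.8   70. ] [ 478.1 -277.1   70. ] (array([ 475.8, -248.6,   69.1]), 1.7) (array([ 479. , -277.9,   69.7]), 1.6)
mark (array([441.8, 130.7,  66.8]), 0.7)
grip (array([509.2, 128.3, 129.5]), 0.1) [508.1 127.4 137. ] [509.  128.9 130. ]
gripaxis [506.8 157.5 139. ] [508.   99.2 139. ] 1.5913766111169356
((215.05712890625, 227.11720275878906), (43.77815628051758, 44.851192474365234), 51.6500358581543) [507.8 126.9  67. ]
base rect ((359.9599609375, 243.71995544433594), (47.80042266845703, 25.73868751525879), 81.8698959350586)
corner [ 534.4 -220.4   22. ]
corner [ 542.1 -288.6   22. ]
corner [ 409.9 -235.2   22. ]
lamp (array([513.9, 284.8, 139.6]), 1.3)
[211.8 222.9] [269.6 228.9]
```

```bash
cat >> h.py <<'E'
from scipy.spatial.transform import Rotation as Ro
def st():
    s=arm.read_state();M=Ro.from_euler('xyz',s['tcp_rot']).as_matrix()
    print('t',round(s['t'],2),'p',s['position'].round(1),'x',M[:,0].round(3),'yawY',round(np.degrees(np.arctan2(M[1,1],M[0,1])),2),'q',s['joint_positions'].round(2),'F',s['wrist_force'].round(1),'op',round(s['opening'],1))
    return s
E
python3 -c "
from h import *
st()"
```

```text
t 0.3 p [227.6 581.9 239.2] x [-0.    -0.001 -1.   ] yawY -111.36 q [ 1.46  0.39  0.01 -0.   -1.19 -0.26] F [-0.4 -0.7  0.2] op 87.0
```

Emit:
move_arm --plan "33 -38 0 0 0 4.7 87;33 -38 0 0 0 4.7 87;33 -38 0 0 0 4.7 87;33 -38 0 0 0 4.7 87;33 -38 0 0 0 4.7 87;33 -38 0 0 0 4.5 87;0 -38 0 0 0 0 87;0 -38 0 0 0 0 87;0 -38 0 0 0 0 87;0 -38 0 0 0 0 87;0 -38 0 0 0 0 87;0 -38 0 0 0 0 87;0 -38 0 0 0 0 87;0 -38 0 0 0 0 87;0 -38 0 0 0 0 87;0 -38 0 0 0 0 87;0 -30 0 0 0 0 87;0 -20 0 0 0 0 87;0 -10 0 0 0 0 87;0 0 0 0 0 0 87"

```text
t: 1.97
position: [391.2, -48.3, 239.6]
tcp_rot: [2.327, 1.571, -0.702]
wrist_force: [0.3, 0.8, -0.1]
opening: 87.1
```

Emit:
move_arm --plan "5 -32 0 0 0 0 87;5 -32 0 0 0 0 87;5 -32 0 0 0 0 87;5 -32 0 0 0 0 87;5 -32 0 0 0 0 87;5 -32 0 0 0 0 87;2 -20 0 0 0 0 87;0 -11 0 0 0 0 87;0 0 -20 0 0 0 87;0 0 -20 0 0 0 87;0 0 -20 0 0 0 87;0 0 0 0 0 0 87;0 0 0 0 0 0 87"

```text
t: 3.05
position: [423.3, -269.0, 179.2]
tcp_rot: [-0.255, 1.569, 3.003]
wrist_force: [0.2, -0.0, 0.5]
opening: 87.5
```

```bash
python3 -c "
from m import *
st();s=cap('side');t=cap('top')
a=s['color'][90:210,250:410];a=cv2.resize(a,(640,480),interpolation=2);cv2.imwrite('pics/k1.png',a)
print(cents(t,'red',(340,210,390,275))[1],cents(s,'red',(315,130,345,160))[1])
"
```

```text
t 3.05 p [ 423.3 -269.   179.2] x [-0.002  0.    -1.   ] yawY -83.29 q [-0.24  0.23 -0.38  0.   -0.96  1.93] F [ 0.2 -0.   0.5] op 87.5
[] [(22, [329.5, 140.8], [327, 139, 6, 5])]
```

View pics/k1.png

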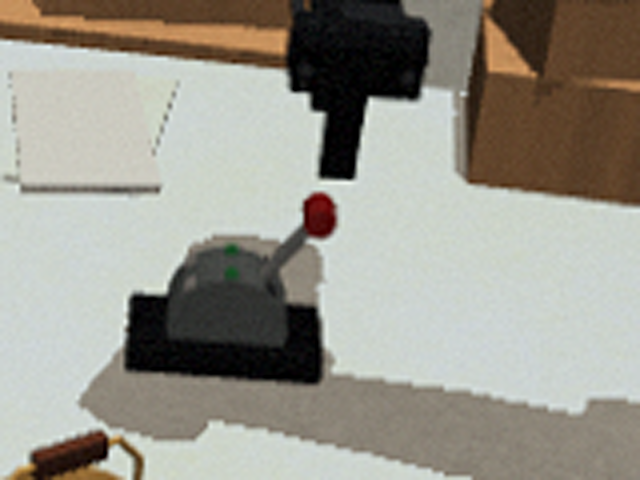

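The picture shows the jaws above the knob (crop px (320,215)) and lined up along the hinge axis. I'll descend and pinch.

Emit:
move_arm --plan "0 -2 -20 0 0 0 87;0 -1 -20 0 0 0 87;0 0 -20 0 0 0 87;0 0 -12 0 0 0 87;0 0 -3.5 0 0 0 87;0 0 0 0 0 0 50;0 0 0 0 0 0 40;0 0 0 0 0 0 34"

```text
t: 3.82
position: [424.7, -273.0, 105.6]
tcp_rot: [2.683, 1.568, -0.342]
wrist_force: [-0.4, -0.6, 0.4]
opening: 74.3
```

```bash
python3 -c "
from m import *
st();s=cap('side')
a=s['color'][90:210,250:410];a=cv2.resize(a,(640,480),interpolation=2);cv2.imwrite('pics/k2.png',a)
"
```

```text
t 3.82 p [ 424.7 -273.   105.6] x [ 0.003 -0.001 -1.   ] yawY -83.33 q [-0.25  0.33 -0.47  0.   -0.77  1.94] F [-0.4 -0.6  0.4] op 74.3
```

View pics/k2.png

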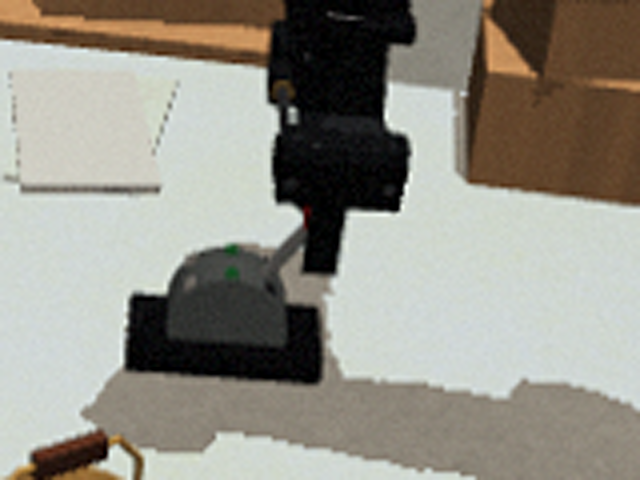

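The fingers straddle the knob, which shows just beside the near finger at crop px (308,218). I'll close them.

Emit:
move_arm --plan "0 0 0 0 0 0 36;0 0 0 0 0 0 36;0 0 0 0 0 0 36;0 0 0 0 0 0 36;0 0 0 0 0 0 36;0 0 0 0 0 0 36;0 0 0 0 0 0 36;0 0 0 0 0 0 36;0 0 0 0 0 0 36;0 0 0 0 0 0 20;0 0 0 0 0 0 20;0 0 0 0 0 0 20;0 0 0 0 0 0 20;0 0 0 0 0 0 20"

```text
t: 5.03
position: [421.1, -269.4, 102.6]
tcp_rot: [-0.941, 1.563, 2.314]
wrist_force: [-0.4, 12.9, 0.9]
opening: 25.6
```

Emit:
move_arm --plan "0 2 0 0 0 0 20;4.9 1.6 3.3 0 0 0 20;5.1 0.6 2.9 0 0 0 20;5.2 0.6 2.7 0 0 0 20;5.4 0.6 2.3 0 0 0 20;5.5 0.6 2 0 0 0 20;5.5 0.6 1.6 0 0 0 20;5.7 0.7 1.3 0 0 0 20;5.8 0.7 0.9 0 0 0 20;5.8 0.7 0.5 0 0 0 20;5.8 0.7 0.2 0 0 0 20;0 0 0 0 0 0 20;0 0 0 0 0 0 20;0 0 0 0 0 0 20"

```text
t: 6.2
position: [478.2, -262.5, 121.3]
tcp_rot: [-0.956, 1.569, 2.301]
wrist_force: [-2.2, 5.4, -3.3]
opening: 25.4
```

```bash
python3 -c "
from m import *
st();s=cap('side')
a=s['color'][90:210,250:410];a=cv2.resize(a,(640,480),interpolation=2);cv2.imwrite('pics/k3.png',a)
"
```

```text
t 6.2 p [ 478.2 -262.5  121.3] x [-0.001  0.002 -1.   ] yawY -83.38 q [-0.21  0.37 -0.35 -0.   -0.86  1.89] F [-2.2  5.4 -3.3] op 25.4
```

View pics/k3.png

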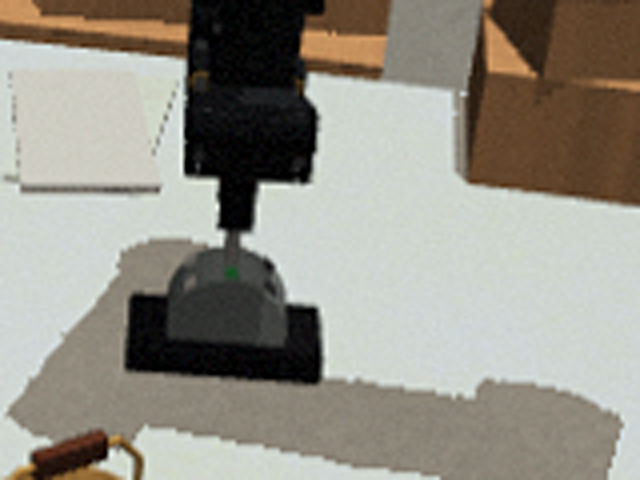

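The rod at crop px (233,240) stands straight over the green mark at (232,272). I'll release it and rise.

Emit:
move_arm --plan "0 1 0 0 0 0 30;0 0 0 0 0 0 87;0 0 0 0 0 0 87;0 0 0 0 0 0 87;0 0 0 0 0 0 87;0 0 0 0 0 0 87;0 0 0 0 0 0 87;0 0 0 0 0 0 87;0 0 0 0 0 0 87;0 0 20 0 0 0 87;0 0 30 0 0 0 87;0 0 30 0 0 0 87;0 0 30 0 0 0 87;0 40 10 0 0 0 87;0 40 0 0 0 0 87;0 40 0 0 0 0 87;0 40 0 0 0 0 87;0 20 0 0 0 0 87;0 10 0 0 0 0 87;0 0 0 0 0 0 87"

```text
t: 7.92
position: [478.3, -70.7, 242.0]
tcp_rot: [-2.953, 1.57, 0.308]
wrist_force: [0.6, 0.3, -0.5]
opening: 87.2
```

```bash
python3 -c "
from m import *
st();s=cap('side');t=cap('top')
a=s['color'][90:210,250:410];b=t['color'][200:290,325:405]
a=cv2.resize(a,(480,360),interpolation=2);b=cv2.resize(b,(320,360),interpolation=2);cv2.imwrite('pics/k4.png',np.hstack([a,b]))
a=cents(t,'red',(340,210,400,290),3)[1];b=cents(s,'red',(285,110,345,160),3)[1];print(a,b)
print(tri(t,a[0][1],s,b[0][1]))
"
```

```text
t 7.92 p [478.3 -70.7 242. ] x [ 0.001  0.    -1.   ] yawY -83.18 q [ 0.19  0.14 -0.32 -0.   -1.11  1.5 ] F [ 0.6  0.3 -0.5] op 87.2
[(40, [372.4, 238.2], [368, 236, 9, 6])] [(10, [311.5, 137.3], [311, 135, 2, 6])]
(array([ 475.5, -266.4,  121.6]), 8.4)
```

View pics/k4.png

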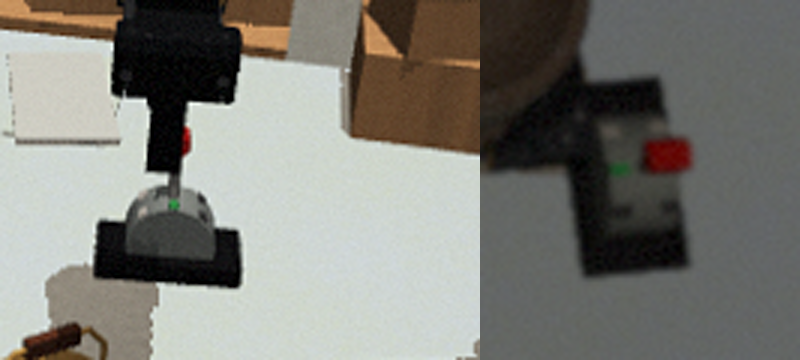

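The top view shows the knob level with the green mark at inset px (667,155). In the side view the finger partly hides it. I'll move over to the dish and recheck from there.

Emit:
move_arm --plan "3 15 0 0 0 -7 87;3 20 0 0 0 -7 87;3 20 0 0 0 -7 87;3 20 0 0 0 -7 87;3 20 0 0 0 -7 87;3 20 0 0 0 -7 87;3 20 0 0 0 -7 87;3 20 0 0 0 -7 87;3 15 0 0 0 -7 87;3 12 0 0 0 -7 87;0 8 0 0 0 -7 87;0 5 0 0 0 -7 87;0 3 0 0 0 -7 87;0 0 0 0 0 -5.5 87;0 0 0 0 0 0 87;0 0 0 0 0 0 87"

```text
t: 9.35
position: [508.6, 124.6, 241.5]
tcp_rot: [2.262, 1.57, -2.447]
wrist_force: [0.3, 0.1, 0.2]
opening: 86.8
```

```bash
python3 -c "
from m import *
st();s=cap('side','side5');t=cap('top')
a=cents(t,'red',(340,210,400,290),3)[1];b=cents(s,'red',(285,110,345,160),3)[1];print(a,b)
if a and b:print(tri(t,a[0][1],s,b[0][1]))
if a:print(onz(t,*a[0][1],127))
if b:print('side onz y-plane',proj(s,[477,-264,125]),proj(s,[477,-264,75]))
i=cv2.imread('pics/side0.png');m,r=cents({'color':i},'wood',(255,210,290,250));print(r)
ys,xs=np.nonzero(m);l=cv2.fitLine(np.c_[xs,ys].astype(np.float32),2,0,.01,.01).ravel();p=l[2:]
A=onz(s,*(p+12*l[:2]),128);B=onz(s,*(p-12*l[:2]),128);print(A,B,np.degrees(np.arctan2(*(A-B)[[1,0]])))
"
```

```text
t 9.35 p [508.6 124.6 241.5] x [-0. -0. -1.] yawY -179.82 q [ 0.55  0.21 -0.24  0.   -1.13 -0.55] F [0.3 0.1 0.2] op 86.8
[(49, [372.2, 238.3], [368, 236, 9, 6])] []
[ 478.8 -264.6  127. ]
[(225, [269.8, 229.1], [263, 215, 14, 32])]
[509.4  92.2 128. ] [508.8 160.  128. ] -89.49297093908525
```

View pics/side5.png

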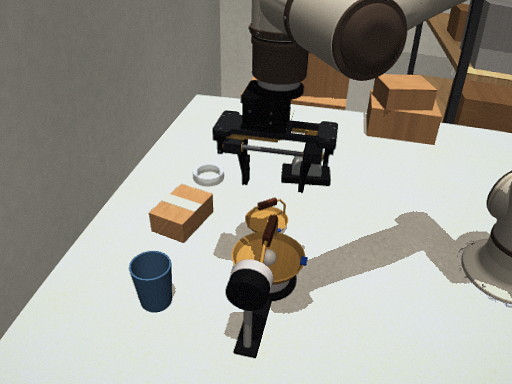

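The side view shows the gripper above the dish with its jaws along x, the dish and ball undisturbed, and the lever at (306,160) hidden behind a finger. I'll descend onto the grip.

Emit:
move_arm --plan "0 2 -15 0 0 0 87;0 1 -20 0 0 0 87;0 0 -20 0 0 0 87;0 0 -20 0 0 0 87;0 0 -15 0 0 0 87;0 0 -12 0 0 0 87;0 0 -8 0 0 0 87;0 0 -4.5 0 0 0 60;0 0 0 0 0 0 50;0 0 0 0 0 0 40;0 0 0 0 0 0 30;0 0 0 0 0 0 30;0 0 0 0 0 0 30;0 0 0 0 0 0 30;0 0 0 0 0 0 30;0 0 0 0 0 0 30;0 0 0 0 0 0 30;0 0 0 0 0 0 30;0 0 0 0 0 0 30;0 0 0 0 0 0 30"

```text
t: 11.12
position: [508.2, 128.7, 127.2]
tcp_rot: [2.149, 1.571, -2.561]
wrist_force: [1.1, -0.0, -0.4]
opening: 30.2
```

```bash
python3 -c "
from m import *
st();s=cap('side')
a=s['color'][140:320,190:350];a=cv2.resize(a,(533,600),interpolation=2);cv2.imwrite('pics/g1.png',a)
a=cents(s,'red',(285,110,345,160),3)[1];print(a,proj(s,[477,-264,125]),proj(s,[477,-264,75]))
M=lambda x,y:proj(s,[x,y,127]);print(M(509,128),M(502,128),M(516,128))
p=arm.read_state()['position'];print(proj(s,p+[-15,0,-17]),proj(s,p+[15,0,-17]))
"
```

```text
t 11.12 p [508.2 128.7 127.2] x [-0. -0. -1.] yawY -179.86 q [ 0.56  0.33 -0.39  0.   -0.85 -0.56] F [ 1.1 -0.  -0.4] op 30.2
[] [309.3 136.1] [307.6 153. ]
[269.7 229.9] [273.5 230.4] [266.  229.3]
[277.6 238.3] [261.7 235.9]
```

View pics/g1.png

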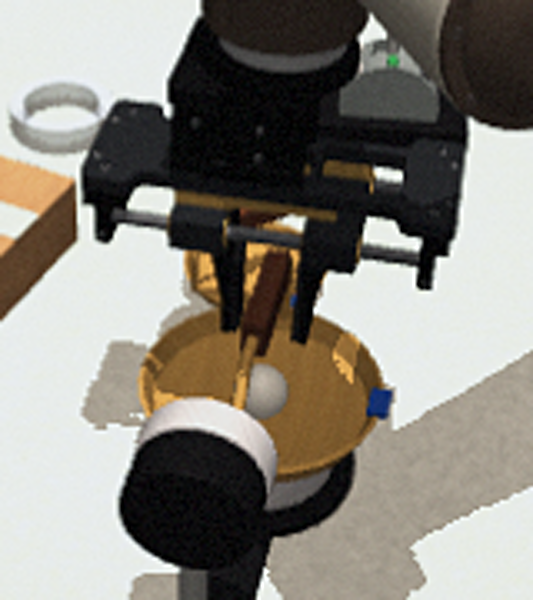

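The fingers straddle the grip evenly: finger tips at crop px (230,325) and (302,338), grip at (268,300). I'll close gradually.

Emit:
move_arm --plan "0 0 0 0 0 0 28;0 0 0 0 0 0 26;0 0 0 0 0 0 24;0 0 0 0 0 0 22;0 0 0 0 0 0 20;0 0 0 0 0 0 19;0 0 0 0 0 0 18;0 0 0 0 0 0 17;0 0 0 0 0 0 16;0 0 0 0 0 0 15;0 0 0 0 0 0 14;0 0 0 0 0 0 12;0 0 0 0 0 0 8;0 0 0 0 0 0 5;0 0 0 0 0 0 5;0 0 0 0 0 0 5"

```text
t: 12.5
position: [508.5, 128.9, 127.4]
tcp_rot: [-1.093, 1.57, 0.481]
wrist_force: [0.4, 0.7, -0.1]
opening: 13.9
```

Emit:
move_arm --plan "0 0 1 0 0 0 5;0 0 2 0 0 0 5;0 0 4 0 0 0 5;0 0 6 0 0 0 5;0 0 7.5 0 0 0 5;0 0 7.5 0 0 0 5;0 0 7.5 0 0 0 5;0 0 7.5 0 0 0 5;0 0 7.5 0 0 0 5;0 0 7.5 0 0 0 5;0 0 7.5 0 0 0 5;0 0 7.5 0 0 0 5;0 0 7.5 0 0 0 5;0 0 7 0 0 0 5;0 0 6 0 0 0 5;0 0 4 0 0 0 5;0 0 2 0 0 0 5;0 0 1 0 0 0 5;0 0 0 0 0 0 5;0 0 0 0 0 0 5"

```text
t: 14.17
position: [508.0, 128.6, 227.4]
tcp_rot: [1.884, 1.57, -2.826]
wrist_force: [-0.3, -0.3, -3.1]
opening: 13.8
```

```bash
python3 -c "
from m import *
st();s=cap('side','side6')
a=s['color'][60:300,160:360];a=cv2.resize(a,(500,600),interpolation=2);cv2.imwrite('pics/g2.png',a)
b=cents(s,'blue',(200,140,340,270),10)[1];print(b)
h=cv2.cvtColor(s['color'],cv2.COLOR_BGR2HSV);P=arm.read_state()['position'];print('mid',proj(s,P+[0,0,2-68]),'mark',proj(s,P+[-69,0,2-59]))
"
```

```text
t 14.17 p [508.  128.6 227.4] x [-0.001 -0.    -1.   ] yawY -179.87 q [ 0.56  0.22 -0.26 -0.   -1.09 -0.56] F [-0.3 -0.3 -3.1] op 13.8
[(46, [309.3, 218.5], [306, 215, 8, 8])]
mid [271.1 215.4] mark [310.1 217.1]
```

View pics/g2.png

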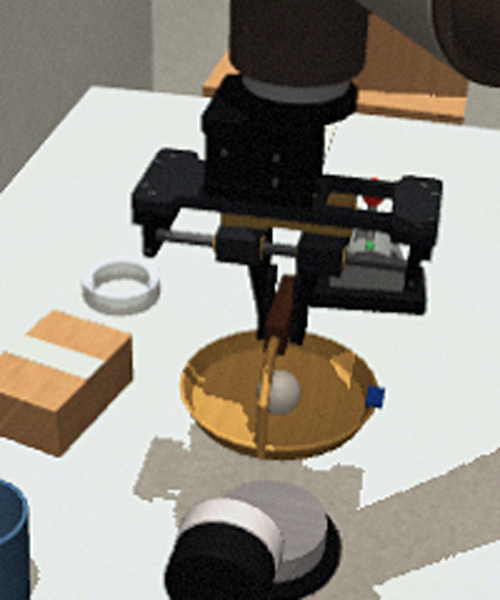

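The dish is lifted about 100 mm and level. The ball is central at (280,392), the mark at (375,397), and the lever knob at (372,190) stands over green at (370,245). Next I'll work out the lamp bearing.

```bash
python3 -c "
from m import *
t=cap('top');i=cv2.imread('pics/top0.png');g=i.max(2)
s=cap('side')
for u in range(160,190,4):
    v=np.nonzero(g[215:245,u]<45)[0]+215
    if len(v):print(u,v.min(),v.max(),onz(t,u,v.min()-.5,12),onz(t,u,v.max()+.5,12))
k=((g<45)*255).astype(np.uint8)[200:240,125:160]
print('head black',(np.argwhere(k)[:,::-1].mean(0)+[125,200]), np.argwhere(k)[:,::-1].min(0)+[125,200],np.argwhere(k)[:,::-1].max(0)+[125,200])
print(i[204:238:2,149].max(1),i[204:238:2,138].max(1))
"
```

```text
160 221 234 [531.3 285.1  12. ] [492.8 282.2  12. ]
164 221 234 [531.5 274.1  12. ] [492.9 271.3  12. ]
168 221 234 [531.7 263.1  12. ] [493.1 260.5  12. ]
172 221 234 [531.9 252.2  12. ] [493.3 249.6  12. ]
176 222 235 [529.3 241.   12. ] [490.8 238.5  12. ]
180 222 235 [529.5 230.   12. ] [490.9 227.6  12. ]
184 222 235 [529.7 219.1  12. ] [491.1 216.8  12. ]
188 225 225 [521.5 207.6  12. ] [518.8 207.5  12. ]
head black [143.08254717 220.73349057] [131 206] [159 234]
[93 66 74 84 92 91 87 88 90 86 85 85 80 73 53 65 94] [92 42  2  5  6 11 12 14  8  8  9 13  1  5 57 95 95]
```

Emit:
move_arm --plan "0 0 0 0 0 -0.5 5;0 0 0 0 0 -1 5;0 0 0 0 0 -1.5 5;0 0 0 0 0 -2 5;0 0 0 0 0 -2.5 5;0 0 0 0 0 -3 5;0 0 0 0 0 -3 5;0 0 0 0 0 -3 5;0 0 0 0 0 -3 5;0 0 0 0 0 -3 5;0 0 0 0 0 -3 5;0 0 0 0 0 -3 5;0 0 0 0 0 -3 5;0 0 0 0 0 -3 5;0 0 0 0 0 -3 5;0 0 0 0 0 -3 5;0 0 0 0 0 -2.5 5;0 0 0 0 0 -2 5;0 0 0 0 0 -1.5 5;0 0 0 0 0 -1 5"

```text
t: 15.98
position: [508.2, 128.7, 227.7]
tcp_rot: [2.747, 1.571, -2.794]
wrist_force: [-0.3, 0.2, -3.2]
opening: 13.8
```

Emit:
move_arm --plan "0 0 0 0 0 -1 5;0 0 0 0 0 -1.5 5;0 0 0 0 0 -2 5;0 0 0 0 0 -2.5 5;0 0 0 0 0 -3 5;0 0 0 0 0 -3 5;0 0 0 0 0 -3 5;0 0 0 0 0 -3 5;0 0 0 0 0 -3 5;0 0 0 0 0 -3 5;0 0 0 0 0 -3 5;0 0 0 0 0 -3 5;0 0 0 0 0 -3 5;0 0 0 0 0 -3 5;0 0 0 0 0 -2.5 5;0 0 0 0 0 -2 5;0 0 0 0 0 -1.5 5;0 0 0 0 0 -1 5;0 0 0 0 0 0 5;0 0 0 0 0 0 5"

```text
t: 17.65
position: [508.2, 128.7, 227.7]
tcp_rot: [-1.817, 1.571, -1.841]
wrist_force: [0.2, 0.3, -3.0]
opening: 13.7
```

```bash
python3 -c "
from m import *
s0=st();P=s0['position'];s=cap('side');t=cap('top')
a=s['color'][60:300,160:360];a=cv2.resize(a,(500,600),interpolation=2)
b=t['color'][150:290,120:230];b=cv2.resize(b,(300,382),interpolation=2);b=cv2.copyMakeBorder(b,0,218,0,0,0);cv2.imwrite('pics/g3.png',np.hstack([a,b]))
print(cents(s,'blue',(200,140,340,270),10)[1],cents(t,'blue',(150,180,240,270),4)[1])
print('mid',proj(s,P+[0,0,2-68]))
for d in(85,88.4,92):
  q=P+[69*np.cos(np.radians(d)),69*np.sin(np.radians(d)),2-59];print(d,proj(s,q),proj(t,q))
print('knob',cents(s,'red',(285,110,345,160),3)[1],proj(s,[477,-264,125]))
"
```

```text
t 17.65 p [508.2 128.7 227.7] x [-0. -0. -1.] yawY 88.66 q [ 0.56  0.22 -0.26  0.   -1.09 -2.15] F [ 0.2  0.3 -3. ] op 13.7
[(62, [262.4, 237.2], [257, 234, 12, 7])] []
mid [271.  215.2]
85 [260.2 235.4] [180.6 217.6]
88.4 [262.6 235.9] [180.3 219.3]
92 [265.2 236.3] [180.2 221.2]
knob [(62, [308.8, 136.5], [306, 132, 7, 10])] [309.3 136.1]
```

View pics/g3.png

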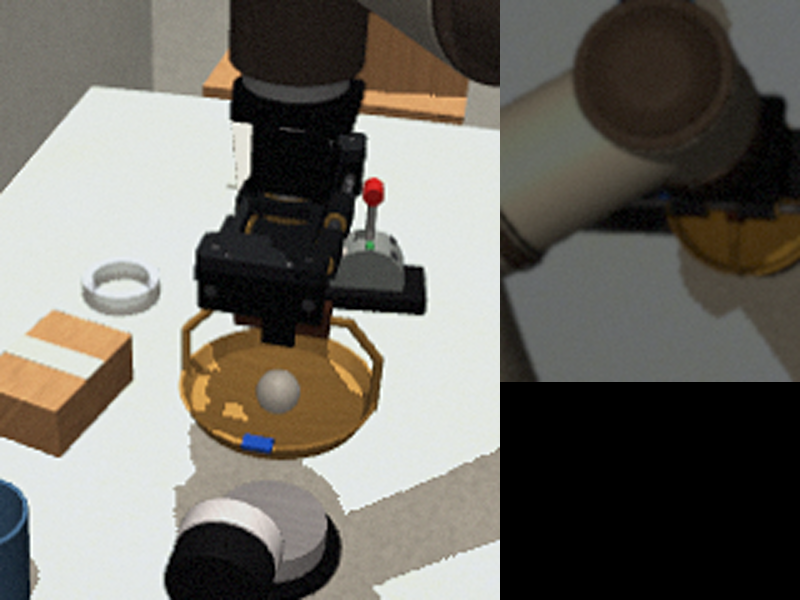

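The mark at side pixel (262,237) faces the lamp: its bearing is about 88.2° and the lamp's is 88.4°. The ball is central and the dish level. The knob at (308.8,136.5) is within 1 px of where an upright lever would put it. I'll settle briefly and hand in.

Emit:
move_arm --plan "0 0 0 0 0 0 5;0 0 0 0 0 0 5;0 0 0 0 0 0 5;0 0 0 0 0 0 5"

```text
t: 18.08
position: [508.2, 128.7, 227.7]
tcp_rot: [1.863, 1.571, 1.839]
wrist_force: [-0.8, -0.2, -2.5]
opening: 13.7
```

```bash
python3 -c "
from h import *
st();arm.job_done()"
```

```text
t 18.08 p [508.2 128.7 227.7] x [-0.  0. -1.] yawY 88.64 q [ 0.56  0.22 -0.26 -0.   -1.09 -2.15] F [-0.8 -0.2 -2.5] op 13.7
the job is handed in; nothing more can be done
```

I set the dimmer lever to the green mark, then lifted the dish by its grip about 100 mm and turned it 91.5° clockwise. The job was handed in at 18.1 s with the dish still held. It reports no verdict, so these are my own last checks:

- **Lever:** it stands straight up. The red knob is within about 1 px (2 mm, or 0.02 rad) of the upright position in both views.
- **Dish:** the blue mark bears about 88.2° and the lamp about 88.4°. The tool is vertical, so the dish is level, and it is at rest with the grip closed at 13.7 mm.
- **Ball and other objects:** the ball is in the middle of the dish. The tape roll and parcel look unmoved, as does the part of the cup visible in the last picture.

- **Disagreements:** while pinching the knob there was a 13 N sideways push, because my camera estimate was about 4 mm off along the hinge; I relieved it during the move. The first triangulation of the knob after release missed by 8 mm because a finger hid it, and the later clear views agreed. The arm hid the mark from the top camera at the end, so its bearing comes from the side view only.

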